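# Clamp the book block and start the glue binder

### The arm

A 6-joint arm with a two-finger parallel gripper is mounted at the origin on the work surface. World frame = base frame: x ahead of the robot, y to its left, z up, the work surface at z = 0. Lengths are in m, angles in rad, forces in N, time in s.
With the tool pointing down it reaches from about 0.325 to 0.85 m from the base axis. Payload 15.5 kg.
Tool frame: the origin (TCP) lies between the finger pads; the fingertips stand 11 mm ahead of it and the grasp point (between the pads) lies 8 mm behind it; z points along the fingers, y is the line along which they close (so a half turn about z gives the same grasp; the last joint's range is limited). The gripper opens to 91 mm and grips with 3 to 60 N. Pads are 32 mm wide; open, the fingers measure 118 mm over their backs; the gripper's body (76 mm by 178 mm) begins 60 mm behind the grasp point.
Start: joints at [1.234, 0.494, 1.345, -0, 1.302, -0.096], TCP at [0.149, 0.607, 0.225] pointing down, gripper open.
Joint ranges: [-2.91, 2.91], [-0.82, 2.16], [0.22, 2.67], [-1.22, 4.37], [0.12, 2.79], [-3.08, 3.08]. Speed limits (rad/s): [1.89, 1.89, 2.57, 3.01, 3.01, 3.01].

### API

Orientations are given as a 3x3 rotation matrix whose columns are the frame's x, y, z axes.
In Python, from workcell import robot, eyes gives the robot as it stands.
- The arm moves only by the tool jog_arm, never from a script. Its argument "rows" is a list that holds one entry, the list of rows, each a list of 5 numbers: the opening, from 0 (shut) to 1 (fully open), then the shift along the tool's x, y, z in m, then the turn about the tool's z in rad. A call has 1 to 20 rows; each row shifts and turns the commanded pose from where the row before left it, along the tool's axes as they then stand; what a row does not reach is not made up. A row lasts 1/8 s, in which the tool goes at most 62.5 mm and 10.7 degrees, less where a joint would pass 70% of its speed; a pose out of reach is approached as far as the arm can. A call with a gripper value outside its range is refused whole. The fingers move at their own pace and stop on an object; "newtons" is the grip in N (left out, the last holds). Time passes only in rows, so rows that do not move let the fingers close. It gives the time, the measured TCP pose, the force, the opening and the grip force at its end, in the units of the state.
- robot.get_obs(): the state, without advancing time (a new reading comes with each control period).
- eyes.get_image(name): name is "side" or "top"; returns a dict with "pixels" (400x640x3 uint8, red, green, blue), "intrinsics" (3x3 intrinsics, pixels), "k1" (the pictures are not rectified: a ray, as slopes to the right and down, at radius r is drawn at 1 + k1 r^2 times it, then the intrinsics apply), "world_to_cam" (4x4, takes a point from world to camera coordinates). Camera axes: x right, y down, z forward; pixel columns grow to the right and rows downward; lengths in m; the calibration is good to about 2 mm. A picture is of the moment at which its call begins. There is no depth.
- robot.hand_in(): hands the job in; it is judged then, once.
The state is a dict: "clock": time; "q": joint angles; "joint_velocities": joint speeds; "tau": joint torques, N m; "ee_pos": TCP position; "tcp_rot": TCP orientation; "ft_force": force on the tool from outside, world axes, zero at the start; "torque": the same for the moment, N m; "opening": opening from 0.0 (shut) to 1.0 (fully open); "gripper_force": force on a finger pad.
Only numpy, scipy, OpenCV 4.12 (cv2) and the standard library are available. Lean on these libraries where they do the work, as an engineer would, in place of code of your own. Each camera call takes 0.05 s, during which the arm holds its last target. There are 200 camera calls.

### The job

The book block is standing loose in the glue binder. Push the binder's clamp lever (the one with the black ball) over, away from you towards the back of the machine, as far as it goes, and only then reach into the well of the push-button station and press the sunken green start key right down and let it come back up. Only push and press: do not lift or shift the book block, keep off the red stop button, and leave everything else on the bench where it is.

Things in the scene. Friction and masses are not known exactly. Their poses are not given: they have to be found in the camera images.
- binder: Cream table-top glue binder fixed to the bench, 260 (x) x 480 (y) mm; origin at the centre of its underside, its x axis points from the operator's (robot's) side to its back, z up. Deck 70 mm high, two 16 mm cream end plates up to 154 mm high, glue tank with a black handle up to 140 mm high at its -y end. Two aluminium clamp jaws, 300 mm long along y and 125 mm high, hold the book block; the front jaw moves 6 mm with the lever. The clamp lever is on the outside of the +y end.
- clamp_lever (a joint): Angle of the clamp lever in rad: 0 = open, leaning 0.5 rad from upright towards the operator (binder -x); 1.0 = clamped, at its stop, leaning 0.5 rad towards the binder's back (+x). Starts at 0 to 0.15. It stays where it is left; friction only, about 5 N at the ball moves it.
- lever_pivot (a point): Pivot of the clamp lever, 105 mm above the bench, fixed on the binder. The lever swings about a horizontal line through it along the binder's y axis. Hub 40 mm in diameter.
- lever_ball (a point): Centre of the lever's black ball, 36 mm in diameter, 130 mm from the pivot on a steel rod 12 mm thick (219 mm above the bench at either end of the swing, 235 mm when upright).
- book_block: White unbound book block standing on its spine on the deck between the jaws, loose: 25 (x) x 148 (y) x 105 (z) mm, 0.3 kg; origin at the centre of its underside, 70 mm above the bench. Its top is 175 mm above the bench.
- station: Cream push-button station fixed to the bench, 170 (x) x 104 (y) mm, cover plate 66 mm high; origin at the centre of its underside, x away from the operator, z up; may be turned by up to 0.3 rad. A cable stub at its +x end.
- well_mouth (a point): Centre of the mouth of the well in the station, at the top of a black guard collar (collar 6 mm thick, top 78 mm above the bench; 35 mm from the station's origin along its +x). The well is a straight rectangular hole 40 mm along the station's x and 62 mm along its y; its floor lies 28 mm below the mouth.
- start_face (a point): Centre of the top face of the green start key in the middle of the well, 20 mm below the mouth (58 mm above the bench) when not pressed. The face is 24 (station x) x 36 (station y) mm. Moves with the key.
- start_key (a joint): How far the start key is pressed, in m: 0 = up, 0.006 = right down. Spring: 1.5 N to start it, 4.5 N right down; it comes back up when released.
- stop_head (a joint): How far the red mushroom stop button is pressed, in m: 0 = up, 0.005 = down. Must not be pressed (spring: gives 2 mm at 7 N).
- stop_top (a point): Centre of the top of the red stop button, a mushroom head 40 mm in diameter, 88 mm above the bench, 77 mm from the well's centre towards the operator (station -x).
- glue_jar: Bystander, loose, to be left alone: closed glue jar, 72 mm across, 85 mm tall; origin on its underside.
- tape_reel: Bystander, loose, to be left alone: flat reel of red tape, 90 mm across, 30 mm tall; origin on its underside.
- glue_brush: Bystander, loose, to be left alone: glue brush lying flat, about 210 mm long; origin on its underside.
- bone_folder: Bystander, loose, to be left alone: ivory-coloured bone folder lying flat, about 128 x 16 x 5 mm; origin on its underside.
- awl: Bystander, loose, to be left alone: awl with a wooden handle lying flat, about 160 mm long; origin on its underside.
- press_weight: Bystander, loose, to be left alone: iron pressing weight with a brass knob, 70 x 110 mm, 77 mm tall; origin on its underside.
- bound_books: Bystander, loose, to be left alone: pile of three small bound books, 108 x 152 mm, 54 mm tall; origin on its underside.
There are look-alikes about, which are no part of the job. Of the things shaped like the book_block, the white one is meant.

How it is judged:
By the outcome, as a careful person would: the job done as asked, in the order asked, and still so for the second after the job is handed in, with the robot touching nothing.
It also fails if it takes over 48 s, if anything falls off the work surface, if the arm or the gripper's body presses on something with over 40 N, if the wrist force passes 120 N, or if a joint passes its speed limit or range.

## Working session

There is one attempt and no reset: what is moved stays moved. The work goes in short steps, Python scripts to look and compute and a tool call to move; the robot and the scene stay as the last step left them, time stands still between calls to the robot, and variables do not carry over. Pictures are saved under pics/ and viewed, at most 10 in all, crops included, and the job is handed in when it is done.

Besides the shell and the picture viewer there is one more tool, called after "Request:" as a command line: name --argument value ..., lists and objects as JSON in quotes. jog_arm: Moves the arm, as the interface text tells. Its arguments: {"type":"object","properties":{"rows":{"type":"array"},"newtons":{"type":"number"}},"required":["rows"]}

```bash
mkdir -p pics; cat > h.py <<'E'
import numpy as np, cv2
from workcell import robot, eyes
def snap(n,f):
    d=eyes.get_image(n); cv2.imwrite('pics/'+f,d['pixels'][:,:,::-1]); np.savez('pics/'+n,**{k:d[k] for k in('intrinsics','k1','world_to_cam')}); return d
def cal(n): return np.load(f'pics/{n}.npz')
def back(n,uv,z):
    c=cal(n);p=cv2.undistortPoints(np.array([[uv]],float),c['intrinsics'],np.array([float(c['k1']),0,0,0]))[0,0]
    T=c['world_to_cam'];R=T[:3,:3];o=-R.T@T[:3,3];r=R.T@np.array([p[0],p[1],1]);return o+r*(z-o[2])/r[2]
def proj(n,P):
    c=cal(n);T=c['world_to_cam'];return cv2.projectPoints(np.array([P],float).reshape(-1,1,3),cv2.Rodrigues(T[:3,:3])[0],T[:3,3],c['intrinsics'],np.array([float(c['k1']),0,0,0]))[0][:,0]
E
python3 - <<'E'
from h import *
for n in('top','side'):
    snap(n,n+'1.png');T=cal(n)['world_to_cam'];print(n,-T[:3,:3].T@T[:3,3],T[:3,:3].round(2).tolist())
o=robot.get_obs();print(o['clock'],o['ee_pos'],o['tcp_rot'])
E
```

```text
top [0.40154909 0.02424968 1.45460586] [[0.03, -1.0, 0.01], [-0.99, -0.03, -0.13], [0.13, -0.01, -0.99]]
side [-0.11985494 -0.68723371  1.11563451] [[0.69, -0.72, -0.01], [-0.51, -0.48, -0.71], [0.51, 0.5, -0.7]]
0.1 [0.14890551 0.60666946 0.22438222] [[-9.71156522e-01  2.38442570e-01 -3.87482796e-04]
 [ 2.38442850e-01  9.71155979e-01 -1.03510407e-03]
 [ 1.29493359e-04 -1.09764057e-03 -9.99999389e-01]]
```

View pics/top1.png

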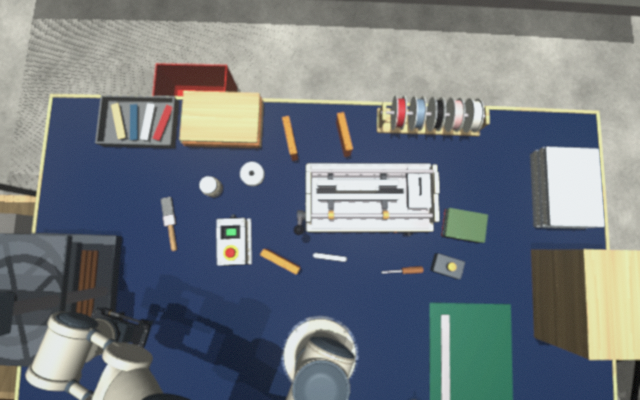

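View pics/side1.png

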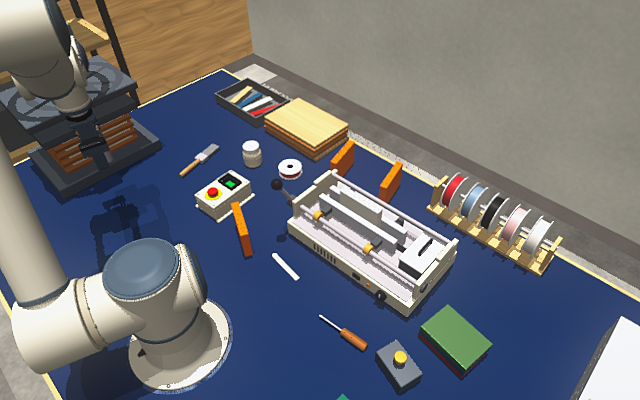

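The top view shows the station at about (233,243), with green at (231,232) and red at (230,252). The lever ball is near (298,229) and the binder spans (305–438, 165–232). In the side view the ball is at (277,185), red at (212,193) and green at (231,183). I'll enlarge both views.

```bash
python3 - <<'E'
from h import *
t=cv2.imread('pics/top1.png')[150:280,200:330];s=cv2.imread('pics/side1.png')[140:240,185:315]
f=lambda a:cv2.resize(a,None,fx=6,fy=6,interpolation=cv2.INTER_CUBIC)
cv2.imwrite('pics/c.png',cv2.resize(t,None,fx=4.5,fy=4.5,interpolation=cv2.INTER_CUBIC));cv2.imwrite('pics/d.png',f(s)[:600])
for n in('top','side'):
    im=cv2.imread(f'pics/{n}1.png').astype(int);b,g,r=im[...,0],im[...,1],im[...,2]
    x0,x1,y0,y1=(205,255,215,270) if n=='top' else (190,260,165,220)
    for nm,m,z in(('green',(g>r+60)&(g>b+60),.058),('red',(r>g+80)&(r>b+80),.086)):
        ys,xs=np.nonzero(m[y0:y1,x0:x1]);uv=(xs.mean()+x0,ys.mean()+y0);print(n,nm,len(xs),uv,back(n,uv,z))
for n,uv in(('top',(298,229.5)),('side',(277,185))): print(n,'ball',back(n,uv,.22))
for uv,z in(((306,164),.154),((438,165),.154),((440,231),.154),((305,232),.154)):print(back('top',uv,z))
E
```

```text
top green 57 (np.float64(230.73684210526315), np.float64(231.5263157894737)) [0.45672694 0.348726   0.058     ]
top red 63 (np.float64(229.57142857142858), np.float64(252.34920634920636)) [0.37926757 0.34221656 0.086     ]
side green 38 (np.float64(229.8684210526316), np.float64(183.5263157894737)) [0.4566556  0.34516457 0.058     ]
side red 217 (np.float64(229.26728110599078), np.float64(204.77880184331798)) [0.37625281 0.23634067 0.086     ]
top ball [0.46339612 0.08711622 0.22      ]
side ball [0.4619305 0.0767862 0.22     ]
[0.70270694 0.06988321 0.154     ]
[ 0.71365078 -0.40851866  0.154     ]
[ 0.4747482 -0.4121627  0.154    ]
[0.45861319 0.06560077 0.154     ]
```

View pics/c.png

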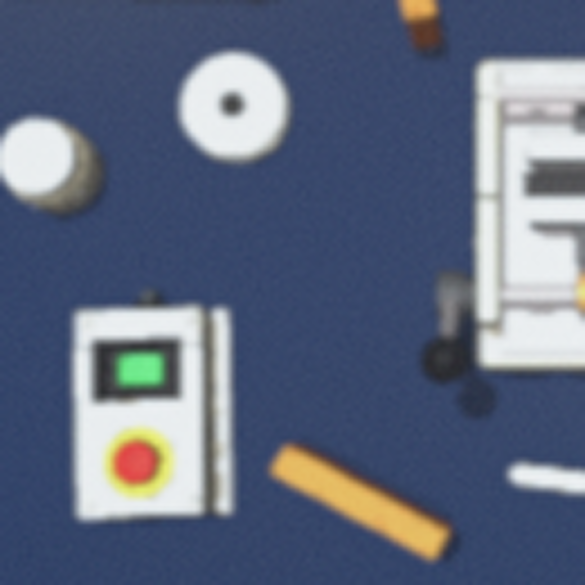

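View pics/d.png

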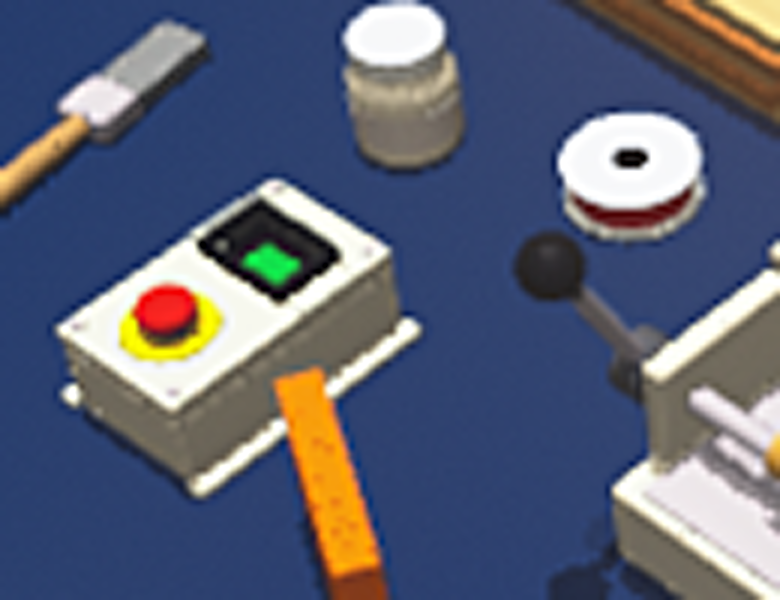

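Measured positions:

| Thing | Position (m) | Check |
|---|---|---|
| Ball | ≈ (0.462, 0.082) | leaning towards the operator, as expected |
| Well | ≈ (0.457, 0.347) | red–green distance 78 mm, expected 77 |
| Station yaw | ≈ 0.08 rad | within 0.3 |
| Binder yaw | ≈ 0.02 rad | 478 mm long, expected 480 |

I'll turn the shut gripper so its closing line lies along x, then move to just in front of the ball.

Request:
jog_arm --rows '[[[0, 0, 0, 0, 0.163], [0, 0, 0, 0, 0.163], [0, 0, 0, 0, 0.163], [0, 0, 0, 0, 0.163], [0, 0, 0, 0, 0.163], [0, 0, 0, 0, 0.163], [0, 0, 0, 0, 0.163], [0, 0, 0, 0, 0.163], [0, -0.044, 0.02, 0, 0], [0, -0.044, 0.02, 0, 0], [0, -0.044, 0.02, 0, 0], [0, -0.044, 0.02, 0, 0], [0, -0.044, 0.02, 0, 0], [0, -0.044, 0.02, 0, 0], [0, -0.044, 0.02, 0, 0], [0, -0.044, 0.02, 0, 0], [0, -0.044, 0.02, 0, 0], [0, -0.044, 0.02, 0, 0], [0, -0.044, 0.02, 0, 0], [0, -0.044, 0.02, 0, 0]]]'

```text
clock: 2.6
ee_pos: [0.4031, 0.0838, 0.2249]
tcp_rot: [[-0.026, 1.0, -0.0], [1.0, 0.026, 0.0], [0.0, -0.0, -1.0]]
ft_force: [1.7, 1.4, -0.0]
opening: 0.004
gripper_force: 0.0
```

Request:
jog_arm --rows '[[[0, 0, 0, 0.014, 0], [0, 0, 0, 0, 0]]]'

```text
clock: 2.85
ee_pos: [0.4021, 0.085, 0.2102]
tcp_rot: [[-0.025, 1.0, -0.002], [1.0, 0.025, -0.0], [-0.0, -0.002, -1.0]]
ft_force: [-0.4, 0.8, 0.8]
opening: 0.008
gripper_force: 0.0
```

```bash
python3 - <<'E'
from h import *
a=snap('side','s2.png')['pixels'][120:240,200:360,::-1];b=snap('top','t2.png')['pixels'][160:280,220:380,::-1]
cv2.imwrite('pics/e.png',cv2.resize(np.hstack([a,b]),None,fx=2.5,fy=2.5,interpolation=cv2.INTER_CUBIC))
o=robot.get_obs();print(o['ee_pos'],o['ft_force'])
# triangulated ball
from scipy.optimize import least_squares
print(least_squares(lambda p:np.r_[proj('top',p)[0]-(298.7,229.8),proj('side',p)[0]-(276.7,184.2)],[.46,.08,.22]).x)
E
```

```text
[0.40238815 0.08570283 0.21103216] [-0.39099703  0.53621323  0.09971931]
[0.46427008 0.08367057 0.21696354]
```

View pics/e.png

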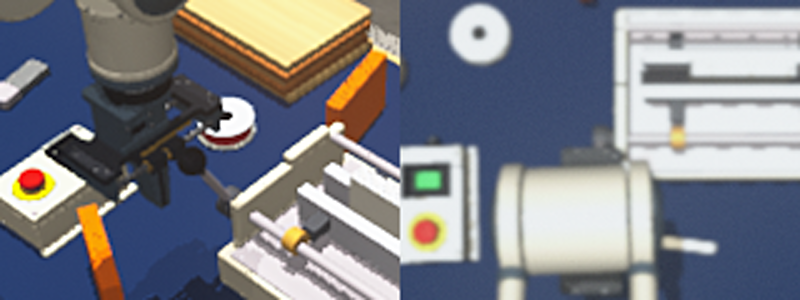

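The side view shows the shut fingers just in front of the ball and level with it, at (160,170) against the ball at (190,160). Next I'll push along tool y, which is world +x.

Request:
jog_arm --rows '[[[0, 0, 0.015, 0, 0], [0, 0, 0.015, 0, 0], [0, 0, 0.015, 0, 0], [0, 0, 0.015, 0, 0], [0, 0, 0.015, 0, 0], [0, 0, 0.015, 0, 0], [0, 0, 0.015, 0, 0], [0, 0, 0.015, 0, 0], [0, 0, 0.012, 0, 0], [0, 0, 0, 0, 0]]]'

```text
clock: 4.2
ee_pos: [0.5357, 0.0889, 0.2106]
tcp_rot: [[-0.026, 1.0, 0.0], [1.0, 0.026, 0.0], [-0.0, 0.0, -1.0]]
ft_force: [-0.5, -0.7, 0.4]
opening: 0.008
gripper_force: 0.0
```

Request:
jog_arm --rows '[[[0, 0, 0.006, 0, 0], [0, 0, 0.006, 0, 0], [0, 0, 0.004, 0, 0]]]'

```text
clock: 4.58
ee_pos: [0.5499, 0.0892, 0.2105]
tcp_rot: [[-0.026, 1.0, -0.002], [1.0, 0.026, -0.0], [-0.0, -0.002, -1.0]]
ft_force: [-5.6, -0.9, -3.5]
opening: 0.005
gripper_force: 2.7
```

```bash
python3 - <<'E'
from h import *
a=snap('side','s3.png')['pixels'][100:250,210:410,::-1]
cv2.imwrite('pics/f.png',cv2.resize(a,None,fx=4,fy=4,interpolation=cv2.INTER_CUBIC))
E
```

```text
(no output)
```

View pics/f.png

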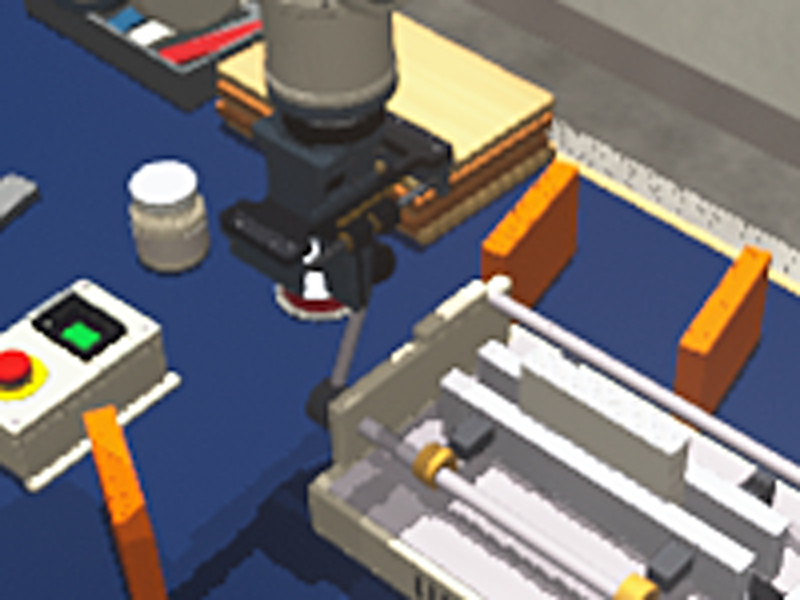

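The lever is now leaning to the back, with the ball behind the fingers at (380,262) in the crop. Force is about 5 N, so it is still sliding. I'll push gently until it meets the stop.

Request:
jog_arm --rows '[[[0, 0, 0.003, 0, 0], [0, 0, 0.003, 0, 0], [0, 0, 0, 0, 0]]]'

```text
clock: 5.0
ee_pos: [0.5553, 0.0894, 0.2105]
tcp_rot: [[-0.026, 1.0, -0.003], [1.0, 0.026, -0.0], [-0.0, -0.003, -1.0]]
ft_force: [-8.6, 0.1, -1.1]
opening: 0.004
gripper_force: 4.4
```

Request:
jog_arm --rows '[[[0, 0, 0.003, 0, 0], [0, 0, 0.002, 0, 0], [0, 0, 0, 0, 0]]]'

```text
clock: 5.38
ee_pos: [0.5558, 0.0894, 0.2102]
tcp_rot: [[-0.026, 1.0, -0.011], [1.0, 0.026, -0.001], [-0.0, -0.011, -1.0]]
ft_force: [-37.8, -2.6, 19.4]
opening: 0.002
gripper_force: 19.8
```

It is at the stop: force rose to 38 N with no further motion. I'll back off, go over to the well and turn to the station's yaw.

Request:
jog_arm --rows '[[[0, 0, -0.02, 0, 0], [0, 0, -0.03, 0, 0], [0, 0, -0.03, 0, 0], [0, 0.043, -0.006, 0, 0], [0, 0.043, -0.006, 0, 0], [0, 0.043, -0.006, 0, 0], [0, 0.043, -0.006, 0, 0], [0, 0.043, -0.006, 0, 0], [0, 0.043, 0, 0, 0], [0, 0, 0, 0, -0.058], [0, 0, 0, 0.04, 0], [0, 0, 0, 0.04, 0], [0, 0, 0, 0.02, 0], [0, 0, 0, 0, 0]]]'

```text
clock: 7.12
ee_pos: [0.4448, 0.3444, 0.1101]
tcp_rot: [[-0.084, 0.996, -0.001], [0.996, 0.084, -0.001], [-0.001, -0.001, -1.0]]
ft_force: [0.6, 0.2, 1.2]
opening: 0.005
gripper_force: 0.0
```

```bash
python3 - <<'E'
from h import *
o=robot.get_obs();print(o['ee_pos'],o['tcp_rot'].round(3) if hasattr(o['tcp_rot'],'round') else o['tcp_rot'],o['ft_force'])
a=snap('side','s4.png')['pixels'][100:250,170:370,::-1]
cv2.imwrite('pics/g.png',cv2.resize(a,None,fx=4,fy=4,interpolation=cv2.INTER_CUBIC))
E
```

```text
[0.44476641 0.34444411 0.11013287] [[-0.084  0.996 -0.001]
 [ 0.996  0.084 -0.001]
 [-0.001 -0.001 -1.   ]] [0.59415584 0.22049964 1.21297798]
```

View pics/g.png

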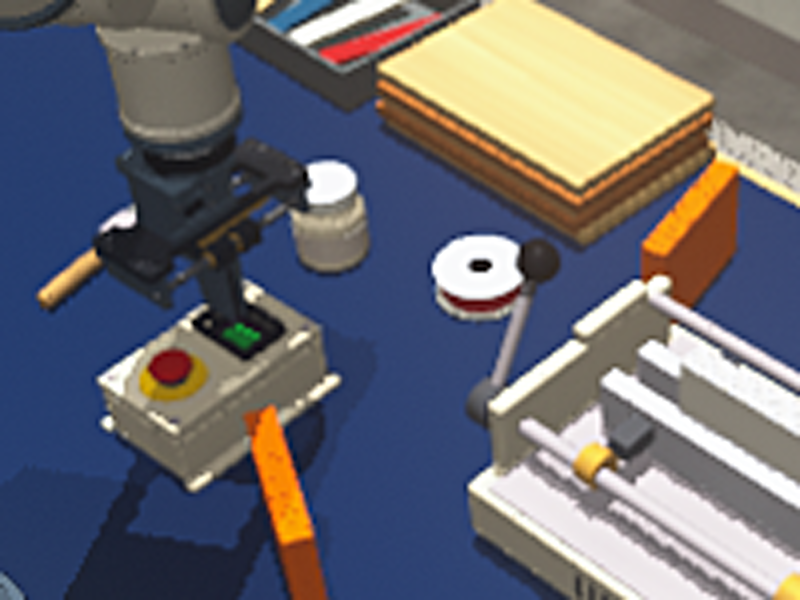

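The lever stands at its back end with the ball at (540,260), and the fingertips are in front of the well mouth at (235,310). I'll shift 12 mm along x and enter the well carefully.

Request:
jog_arm --rows '[[[0, 0.002, 0.012, 0, 0], [0, 0, 0, 0.01, 0], [0, 0, 0, 0.01, 0], [0, 0, 0, 0.008, 0], [0, 0, 0, 0.008, 0], [0, 0, 0, 0, 0]]]'

```text
clock: 7.92
ee_pos: [0.4563, 0.3473, 0.0742]
tcp_rot: [[-0.084, 0.996, -0.001], [0.996, 0.084, -0.001], [-0.001, -0.001, -1.0]]
ft_force: [0.1, 0.5, -0.2]
opening: 0.005
gripper_force: 0.0
```

```bash
python3 - <<'E'
from h import *
p=np.array([.5265,.086,.105]);
for q in(.9,.95,1.0):print(q,proj('side',p+[.13*np.sin(q-.5),0,.13*np.cos(q-.5)]))
a=cv2.imread('pics/s4.png');g=a[155:175,295:315].sum(2);ys,xs=np.nonzero(g<150);print(xs.mean()+295,ys.mean()+155,len(xs))
b=cv2.imread('pics/side1.png');g=b[175:195,267:287].sum(2);ys,xs=np.nonzero(g<150);print(xs.mean()+267,ys.mean()+175,len(xs))
E
```

```text
0.9 [[302.06974089 164.18942942]]
0.95 [[303.44516697 163.93740668]]
1.0 [[304.78308118 163.77838726]]
303.57142857142856 166.32857142857142 70
276.91089108910893 183.83168316831683 101
```

The tips are in the well (0.063) with no contact force, and the lever position fits 1.0. I'll press the key.

Request:
jog_arm --rows '[[[0, 0, 0, 0.004, 0], [0, 0, 0, 0.003, 0], [0, 0, 0, 0.003, 0], [0, 0, 0, 0.002, 0], [0, 0, 0, 0, 0], [0, 0, 0, 0, 0]]]'

```text
clock: 8.68
ee_pos: [0.4569, 0.3477, 0.0632]
tcp_rot: [[-0.084, 0.996, 0.0], [0.996, 0.084, 0.0], [0.0, 0.0, -1.0]]
ft_force: [-1.2, -0.5, 7.9]
opening: 0.0
gripper_force: 3.8
```

Request:
jog_arm --rows '[[[0, 0, 0, 0.001, 0], [0, 0, 0, 0, 0], [0, 0, 0, 0, 0]]]'

```text
clock: 9.05
ee_pos: [0.457, 0.3477, 0.063]
tcp_rot: [[-0.084, 0.996, 0.001], [0.996, 0.084, 0.0], [0.0, 0.001, -1.0]]
ft_force: [-4.0, -2.2, 22.5]
opening: 0.004
gripper_force: 11.3
```

The key is hard down: 22 N at 6 mm of travel. I'll let it come up and withdraw.

Request:
jog_arm --rows '[[[0, 0, 0, -0.004, 0], [0, 0, 0, -0.006, 0], [0, 0, 0, -0.01, 0], [0, 0, 0, -0.02, 0], [0, 0, 0, -0.04, 0], [0, 0, 0, -0.05, 0], [0, 0, 0, 0, 0], [0, 0, 0, 0, 0]]]'

```text
clock: 10.05
ee_pos: [0.4565, 0.3474, 0.1918]
tcp_rot: [[-0.084, 0.996, -0.0], [0.996, 0.084, -0.0], [-0.0, -0.0, -1.0]]
ft_force: [-0.9, 0.9, -1.0]
opening: 0.001
gripper_force: 0.0
```

```bash
python3 - <<'E'
from h import *
o=robot.get_obs();print(o['clock'],o['ee_pos'],o['ft_force'])
a=snap('side','s5.png')['pixels'][100:250,170:370,::-1]
cv2.imwrite('pics/k.png',cv2.resize(a,None,fx=4,fy=4,interpolation=cv2.INTER_CUBIC))
E
```

```text
10.05 [0.45647306 0.34740464 0.19180295] [-0.91499446  0.91543527 -0.99212983]
```

View pics/k.png

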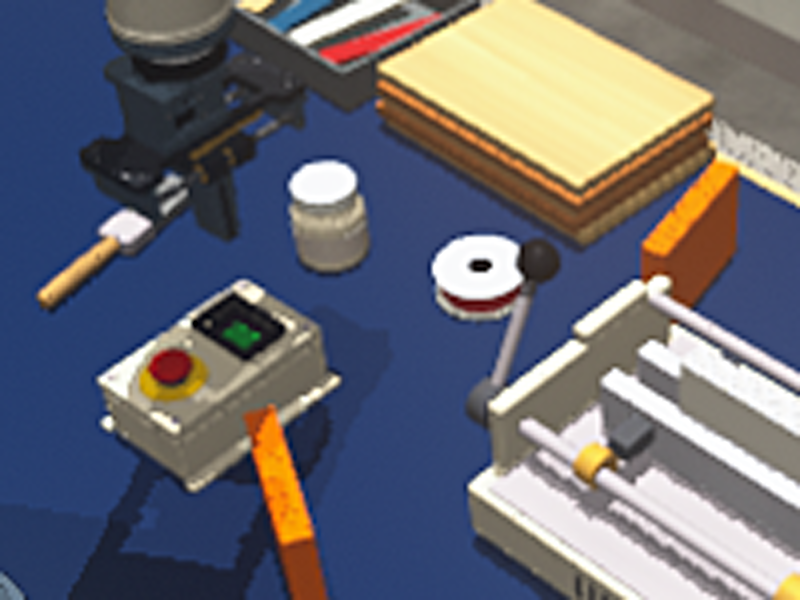

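The gripper is clear of the station. The lever is over at the back (540,260), the green key is up (240,333), and the jar, reel and brush have not moved.

```bash
python3 -c "from workcell import robot; print(robot.hand_in())"
```

```text
the job is handed in; nothing more can be done
None
```

I pushed the clamp lever back to its stop, then pressed the green start key right down and let it come back up; the job is handed in at about 10 s, with the book block, red stop button and bystanders left untouched.

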